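Zero the fret press gauge and hold the fret down

ROBOT

A 7-joint arm with a two-finger parallel gripper is mounted at the origin on the work surface. World frame = base frame: x ahead of the robot, y to its left, z up, the work surface at z = 0. Lengths are in mm, angles in rad, forces in N, time in s.
With the tool pointing down it reaches from about 400 to 850 mm from the base axis. Payload 10.4 kg.
Tool frame: the origin (TCP) lies midway between the tips of the shut fingers; the grasp point (between the pads) lies 19 mm behind it (manip.grip_depth is the distance from the TCP to the grasp point, in mm); z points along the fingers, y is the line along which they close (so a half turn about z gives the same grasp; the last joint's range is limited). The gripper opens to 85 mm and grips with 20 to 120 N. Pads are 22 mm wide; open, the fingers measure 114 mm over their backs; the gripper's body (76 mm by 85 mm) begins 54 mm behind the grasp point. The pads swing forward as they close: fully open they stand 13 mm farther back than shut.
Start: joints at [-0.023, 0.332, -0.065, 1.46, 0.022, 1.35, -0.088], TCP at [625.021, 0.018, 231.338] pointing down, gripper open.
Joint ranges: [-2.6, 2.6], [-0.5, 2.12], [-1.47, 1.34], [0.16, 2.42], [-1.27, 4.41], [0.06, 2.06], [-2.6, 2.6]. Speed limits (rad/s): [2.22, 2.22, 2.79, 2.79, 3.14, 3.14, 3.14].

INTERFACE

Orientations are given as a unit quaternion [w, x, y, z].
In Python, from plant import manip gives the robot as it stands.
- The arm moves only by the tool move_arm, never from a script. Its argument "motion" is a list of rows, each an object of numbers: "tx", "ty", "tz": the shift along the tool's x, y, z as a fraction of full scale; "wx", "wy", "wz": the turn, a rotation vector about the tool's x, y, z as a fraction of full scale; "jaw": the gripper command: -1 is shut, 1 is fully open, values between are in proportion. In form: [{"tx": .., "ty": .., "tz": .., "wx": .., "wy": .., "wz": .., "jaw": ..}, ...]. A call has 1 to 20 rows; each row shifts and turns the commanded pose from where the row before left it, along the tool's axes as they then stand; what a row does not reach is not made up. Full scale, the value 1, is 4 cm for a shift and 5 degrees for a turn. A row lasts 1/10 s, in which the tool goes at most 50 mm and 8.59 degrees, less where a joint would pass 70% of its speed; a pose out of reach is approached as far as the arm can. A call with a number of a shift or a turn outside -1 to 1 is refused whole. A call with a gripper value outside its range is refused whole. The fingers move at their own pace and stop on an object; the grip force is fixed at half the most. Time passes only in rows, so rows that do not move let the fingers close. It gives the time, the measured TCP pose, the force, the opening and the grip force at its end, in the units of the state.
- manip.get_obs(): the state, without advancing time (a new reading comes with each control period).
- manip.read_camera(name): name is "scene" or "side" or "wrist"; returns the picture (480x640x3 uint8, red, green, blue); there is no depth.
- manip.camera_info(name): a dict with "fx", "fy", "cx", "cy" (pixels), "dist" ([k1, k2, p1, p2, k3] as OpenCV has them; the pictures are not rectified), "rvec" (rotation vector, rad) and "tvec" (3), from world to camera coordinates, as OpenCV has them; the wrist camera has in their place "tool_from_camera" (4x4, takes a point from camera to tool coordinates, whose origin is the TCP and whose axes are the flange's). Camera axes: x right, y down, z forward; pixel columns grow to the right and rows downward; lengths in mm; the calibration is good to about 2 mm. A picture is of the moment at which its call begins: read the wrist's pose just before it. camera_info takes no time and is no camera call.
- manip.close_job(): hands the job in; it is judged then, once.
The state is a dict: "t": time; "qpos": joint angles; "qvel": joint speeds; "joint_torque": joint torques, N m; "ee_pos": TCP position; "eef_rot": TCP orientation; "contact_force": force on the tool from outside, world axes, zero at the start; "ft_torque": the same for the moment, N m; "grip_width": opening from 0.0 (shut) to 1.0 (fully open); "gripper_force": force on a finger pad.
Only numpy, scipy, OpenCV 4.12 (cv2) and the standard library are available. Lean on these libraries where they do the work, as an engineer would, in place of code of your own. Each camera call takes 0.05 s, during which the arm holds its last target. There are 200 camera calls.

TASK

A fret is being glued in the guitar neck under the spring-loaded fret press. With the press button still up, turn the bezel of the dial gauge until its zero mark lies under the pointer; then push the round button straight down until the pointer has gone half a turn and stands opposite the zero mark (8 mm of travel), hold it steady there for two seconds, and finish while still holding it down. Never drive the button to the bottom of its stroke, leave the gauge zeroed, and do not disturb the loose parts and tools lying around.

Things in the scene. Friction and masses are not known exactly. Their poses are not given: they have to be found in the camera images.
- rig: the fret press, fixed to the bench: base board 200 x 400 x 18 mm, carrying a guitar neck along the rig's y axis (52 mm wide, top 62 mm above the bench, headstock to +y, reaching from 220 mm on -y to 425 mm on +y of the origin), a dark steel portal (126 mm along x, 36 mm along y, top 120 mm above the bench) over the neck with the press button on top, and the dial gauge on a post. Origin on the bench straight below the press button. z up, its yaw varies
- button_top (a point): centre of the flat top of the press button: black round mushroom button, 42 mm diameter, 14 mm high, on top of the portal; top 152 mm above the bench when up. It moves straight down as pressed
- press (a joint): travel of the press button in m: 0 up, 0.016 at the bottom stop. Spring return: about 4 N to start moving, plus 1 N per mm (12 N at 8 mm)
- bezel_center (a point): centre of the bezel of the dial gauge, half-way up, on its turning axis (103 mm above the bench; 70 mm to -x and 140 mm to +y of the button in the rig's frame). The dial lies face up; the bezel is a knurled round steel rim 58 mm in diameter and 18 mm high that turns together with the white face. Below the bezel the gauge is narrower: 42 mm diameter down to 73 mm above the bench, then a 22 mm post, so fingers can reach 25 mm below the bezel's centre on both sides
- bezel (a joint): angle of the bezel in rad, positive counter-clockwise seen from above: 0 when the zero mark lies under the resting pointer (button up). Starts between 0.5 and 1.4, so it must be turned clockwise by that. Stiff enough to stay where left (0.06 N m)
- zero_mark (a point): the zero mark on the dial face, the broad short black bar (10 x 4 mm) 21 mm from the axis, with a small steel bead beside it on the rim; the other seven marks are thin ticks 45 degrees apart (2 mm of travel each)
- pointer_tip (a point): tip of the thin black pointer, 21 mm from the axis; at rest it points to the rig's -x. The long end is the tip, the other end a 4 mm stub
- pointer (a joint): angle of the pointer in rad from its rest, positive clockwise seen from above; driven by the button, one full turn per 16 mm, so pi at 8 mm
- tuner_a: steel guitar tuning machine (body 22 x 20 x 12 mm, post 32 mm high, button on one side reaching 38 mm from the origin); bystander; origin under the centre of its body
- tuner_b: steel guitar tuning machine (body 22 x 20 x 12 mm, post 32 mm high, button on one side reaching 38 mm from the origin); bystander; origin under the centre of its body
- tuner_c: steel guitar tuning machine (body 22 x 20 x 12 mm, post 32 mm high, button on one side reaching 38 mm from the origin); bystander; origin under the centre of its body
- jar: closed glass jar, 72 mm diameter, 100 mm high; bystander; origin under its centre
- jar_band: brass jar band, 76 mm diameter, 14 mm high; bystander; origin under its centre
- screwdriver: screwdriver 200 mm long, 26 mm thick, lying on the bench; bystander; origin on its underside, handle to its own -x
- mallet: hammer 260 mm long, head 88 mm wide, 26 mm thick, lying on the bench; bystander; origin on its underside, handle to its own -x
- sanding_block: cork sanding block 70 x 45 x 34 mm; bystander; origin under its centre

How it is judged (in metres and radians):
On the way, in this order (a step that is already met when the one before it is completed fails the run):
1. with the button up, the bezel is turned so that the zero mark lies under the pointer (within 8 degrees) (value of joint bezel between -0.14 and 0.14 rad and value of joint press below 0.0012 m), for 0.3 s.
2. the button is held at 8 mm of travel (within 1.2 mm) for 1.5 s (value of joint press between 0.0068 and 0.0092 m and value of joint bezel between -0.14 and 0.14 rad), for 1.5 s.
At the end, for the whole second after the job is handed in: the robot itself is holding the button down at 8 mm of travel (6.8 to 9.2 mm, at rest, robot pushing with over 6 N) and the bezel is still within 8 degrees (0.14 rad) of zero (all of step 2 and (contact force between press and the fingers above 6 N or contact force between press and the arm above 6 N) and velocity of joint press between -0.01 and 0.01 m/s); the arm keeps its last pose, push and grip.
It fails at once if the button is driven to the bottom of its stroke (beyond 14.5 mm) (value of joint press above 0.0145 m).
It fails at once if a loose part or tool is moved by more than 20 mm (distance of any of tuner_a, tuner_b, tuner_c, jar, jar_band, screwdriver, mallet, sanding_block from where it was at the start of the episode above 0.02 m).
It also fails if it takes over 48 s, if anything falls off the work surface, if the arm or the gripper's body presses on something with over 40 N, if the wrist force passes 120 N, or if a joint passes its speed limit or range.

## Working session

There is one attempt and no reset: what is moved stays moved. The work goes in short steps, Python scripts to look and compute and a tool call to move; the robot and the scene stay as the last step left them, time stands still between calls to the robot, and variables do not carry over. Pictures are saved under pics/ and viewed, at most 10 in all, crops included, and the job is handed in when it is done.

Besides the shell and the picture viewer there is one more tool, called in YAML: its name, and indented under it one key for each argument. move_arm: Moves the arm, as the interface text tells. Its arguments: {"type":"object","properties":{"motion":{"type":"array"}},"required":["motion"]}

```bash
mkdir -p pics; cat > h.py <<'E'
import numpy as np,cv2
from plant import manip
from scipy.spatial.transform import Rotation as R
def cam(n):
    i=manip.camera_info(n);K=np.array([[i['fx'],0,i['cx']],[0,i['fy'],i['cy']],[0,0,1.]]);d=np.array(i['dist'],float)
    if n=='wrist':
        o=manip.get_obs();q=o['eef_rot'];T=np.eye(4);T[:3,:3]=R.from_quat([q[1],q[2],q[3],q[0]]).as_matrix();T[:3,3]=o['ee_pos']
        C=T@np.array(i['tool_from_camera']);Rw=C[:3,:3].T;t=-Rw@C[:3,3]
    else: Rw=cv2.Rodrigues(np.array(i['rvec'],float))[0];t=np.array(i['tvec'],float).ravel()
    return K,d,Rw,t
def pix2w(c,uv,z):
    K,d,Rw,t=c;p=cv2.undistortPoints(np.array([[uv]],float),K,d)[0,0]
    r=Rw.T@np.array([p[0],p[1],1]);o=-Rw.T@t
    return o+r*(z-o[2])/r[2]
def w2pix(c,P):
    K,d,Rw,t=c;return cv2.projectPoints(np.array(P,float).reshape(-1,1,3),cv2.Rodrigues(Rw)[0],t,K,d)[0][:,0]
def shot(n,f,crop=None,s=1):
    c=cam(n);im=manip.read_camera(n)[:,:,::-1].copy();cv2.imwrite(f'pics/{f}_raw.png',im)
    if crop: x0,y0,x1,y1=crop;im=im[y0:y1,x0:x1]
    cv2.imwrite(f'pics/{f}.png',cv2.resize(im,None,fx=s,fy=s,interpolation=cv2.INTER_CUBIC));return c
E
python3 - <<'E'
from h import *
shot('scene','s1');shot('side','d1');shot('wrist','w1')
o=manip.get_obs();print(o)
print(manip.camera_info('wrist')['tool_from_camera'], manip.grip_depth)
a=cv2.imread('pics/d1.png');b=cv2.imread('pics/w1.png')
cv2.imwrite('pics/dw.png',np.vstack([cv2.resize(a,(400,300)),cv2.resize(b,(400,300))]))
E
```

```text
{'t': 0.15, 'qpos': array([-0.02258513,  0.33272684, -0.06470008,  1.46075224,  0.02160605,
        1.34992879, -0.08847907]), 'qvel': array([-1.05745336e-03, -2.39541070e-03, -9.63568702e-04, -8.50689446e-04,
        3.88292069e-05,  6.30659006e-05,  1.13844572e-03]), 'joint_torque': array([ 1.13752249e-03, -6.25829744e+01,  4.95374459e-02, -3.91853535e+01,
        1.63436425e-02,  7.44175835e-03, -2.63868424e-05]), 'ee_pos': array([ 6.24703490e+02, -1.22981434e-02,  2.30696793e+02]), 'eef_rot': array([-3.75717946e-04,  7.07098019e-01,  7.07115322e-01, -4.15018717e-04]), 'contact_force': array([ 0.65927466, -0.25596405, -0.66396471]), 'ft_torque': array([ 0.00024851, -0.04217107,  0.00921583]), 'gripper_force': 0.0, 'grip_width': 0.9986987284911302}
[[ 1.44121135e-04 -9.46759640e-01 -3.21941243e-01  8.18703508e+01]
 [ 9.99999611e-01 -1.43575579e-04  8.69887437e-04  1.15922365e+00]
 [-8.69797217e-04 -3.21941243e-01  9.46759251e-01 -1.41958870e+02]
 [ 0.00000000e+00  0.00000000e+00  0.00000000e+00  1.00000000e+00]] 18.700000000000003
```

View pics/s1.png

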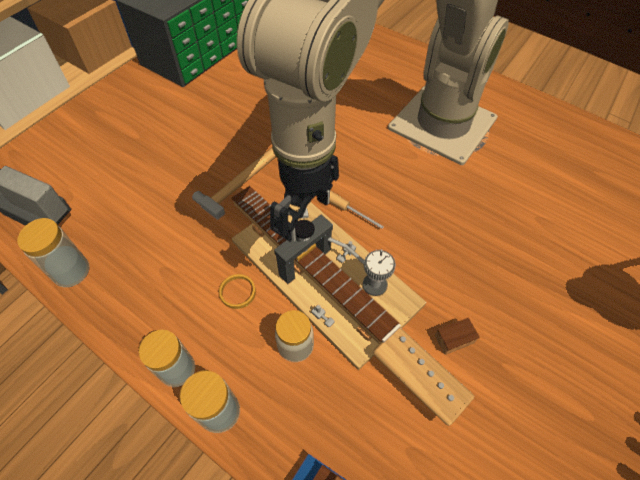

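View pics/dw.png

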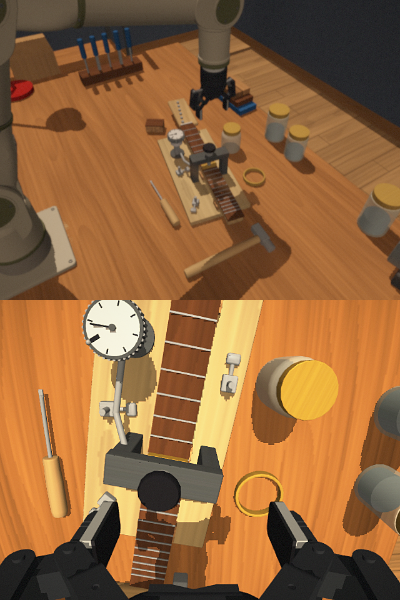

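Scene: rig runs roughly along the wrist image's vertical; button at wrist px ≈(254,304), dial ≈(181,45), pointer pointing left, broad zero bar lower-left of the dial. Enlarging these.

```bash
python3 - <<'E'
import cv2
im=cv2.imread('pics/w1_raw.png')
cv2.imwrite('pics/w1c.png',cv2.resize(im[0:360,90:390],None,fx=1.65,fy=1.65,interpolation=cv2.INTER_CUBIC))
E
```

```text
(no output)
```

View pics/w1c.png

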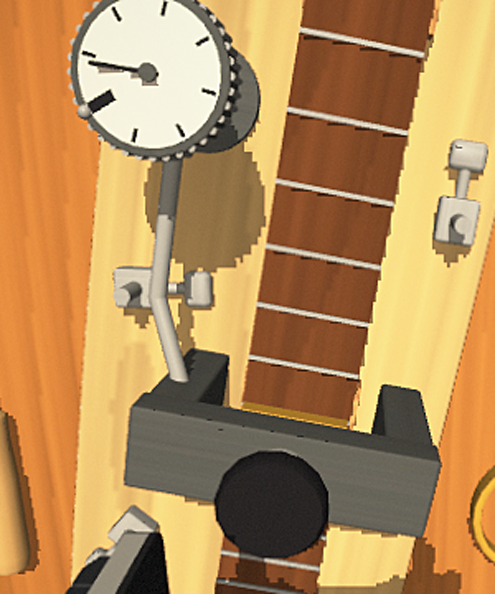

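Crop: button centre (272,502), dial pivot (148,72), pointer tip (90,63), zero bar (102,101); a cable arm goes from the gauge to the portal.

```bash
python3 - <<'E'
from h import *
c=cam('wrist')
f=lambda u,v,z:pix2w(c,(u/1.65+90,v/1.65),z)
B=f(272,502,152);D=f(148,72,112);P=f(90,63,113);Z=f(102,101,112)
print(B,D,P,Z)
d=(D-B)[:2];print(np.linalg.norm(d),np.hypot(70,140))
yaw=np.arctan2(d[1],d[0])-np.arctan2(140,-70);print('yaw',yaw)
a=lambda p:np.arctan2(*(p-D)[1::-1])
print('pointer yaw',a(P)-np.pi, 'zero-pointer',a(Z)-a(P), np.linalg.norm(P-D),np.linalg.norm(Z-D))
print(R.from_quat(np.roll(manip.get_obs()['eef_rot'],-1)).as_matrix())
# tuners
for u,v in[(130,290),(455,225),(130,525)]:print(f(u,v,20))
E
```

```text
[593.91292588 -32.06859909 152.        ] [550.80448474 114.14760868 112.        ] [530.63044814 117.59415918 113.        ] [533.44731985 104.87496705 112.        ]
152.43856832510596 156.52475842498527
yaw -0.1769436984975501
pointer yaw -0.16920732064605737 zero-pointer -5.623326254871637 20.490740901699766 19.678746293507604
[[-2.45005929e-05  9.99999374e-01 -1.11826966e-03]
 [ 9.99999998e-01  2.44384398e-05 -5.55933556e-05]
 [-5.55659920e-05 -1.11827102e-03 -9.99999373e-01]]
[506.12892251  20.99311229  20.        ]
[672.1679271   53.22801925  20.        ]
[ 491.12455522 -115.72728329   20.        ]
```

move_arm:
  motion:
    - {"tx": 0.48, "ty": -0.3, "tz": 0.12, "jaw": 1}
    - {"tx": 0.48, "ty": -0.3, "tz": 0.12, "jaw": 1}
    - {"tx": 0.48, "ty": -0.3, "tz": 0.12, "jaw": 1}
    - {"tx": 0.48, "ty": -0.3, "tz": 0.12, "jaw": 1}
    - {"tx": 0.48, "ty": -0.3, "tz": 0.12, "jaw": 1}
    - {"tx": 0.48, "ty": -0.3, "tz": 0.12, "jaw": 1}
    - {"jaw": 1}
    - {"jaw": 1}
    - {"jaw": 1}

```text
$.motion[0]: bad value
```

```bash
python3 - <<'E'
from h import *
c=shot('wrist','w2',(120,40,520,340),2)
print(manip.get_obs()['t'],manip.get_obs()['ee_pos'])
print(w2pix(c,[[552,116,112],[593.9,-32,152]]))
E
```

```text
0.2 [ 6.24786032e+02 -1.67072607e-02  2.30820747e+02]
[[181.50278877  40.19758701]
 [254.82128045 304.13762537]]
```

View pics/w2.png

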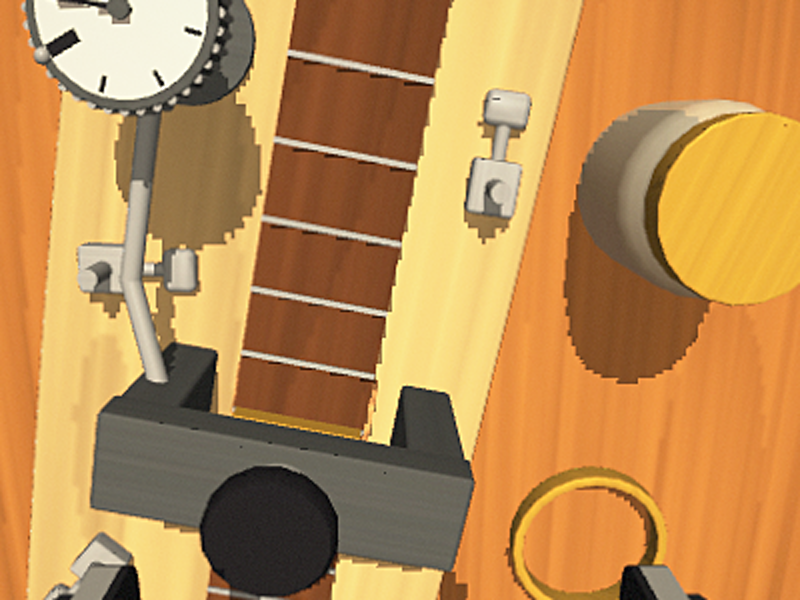

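The move was refused because rows need every key, so this picture is the same view as before. Retrying with full rows.

move_arm:
  motion:
    - {"tx": 0.48, "ty": -0.3, "tz": 0.12, "wx": 0, "wy": 0, "wz": 0, "jaw": 1}
    - {"tx": 0.48, "ty": -0.3, "tz": 0.12, "wx": 0, "wy": 0, "wz": 0, "jaw": 1}
    - {"tx": 0.48, "ty": -0.3, "tz": 0.12, "wx": 0, "wy": 0, "wz": 0, "jaw": 1}
    - {"tx": 0.48, "ty": -0.3, "tz": 0.12, "wx": 0, "wy": 0, "wz": 0, "jaw": 1}
    - {"tx": 0.48, "ty": -0.3, "tz": 0.12, "wx": 0, "wy": 0, "wz": 0, "jaw": 1}
    - {"tx": 0.48, "ty": -0.3, "tz": 0.12, "wx": 0, "wy": 0, "wz": 0, "jaw": 1}
    - {"tx": 0, "ty": 0, "tz": 0, "wx": 0, "wy": 0, "wz": 0, "jaw": 1}
    - {"tx": 0, "ty": 0, "tz": 0, "wx": 0, "wy": 0, "wz": 0, "jaw": 1}
    - {"tx": 0, "ty": 0, "tz": 0, "wx": 0, "wy": 0, "wz": 0, "jaw": 1}

```text
t: 1.1
ee_pos: [553.5, 114.2, 202.7]
eef_rot: [0.0, 0.708, 0.707, 0.0]
contact_force: [-0.5, 0.6, -0.5]
grip_width: 1.001
gripper_force: 0.0
```

```bash
python3 - <<'E'
from h import *
c=shot('wrist','w3',(120,60,520,360),2)
print(manip.get_obs()['ee_pos'])
print(w2pix(c,[[552,116,112]]))
E
```

```text
[553.53051032 114.17111095 202.64445687]
[[304.54758415 243.03480868]]
```

View pics/w3.png

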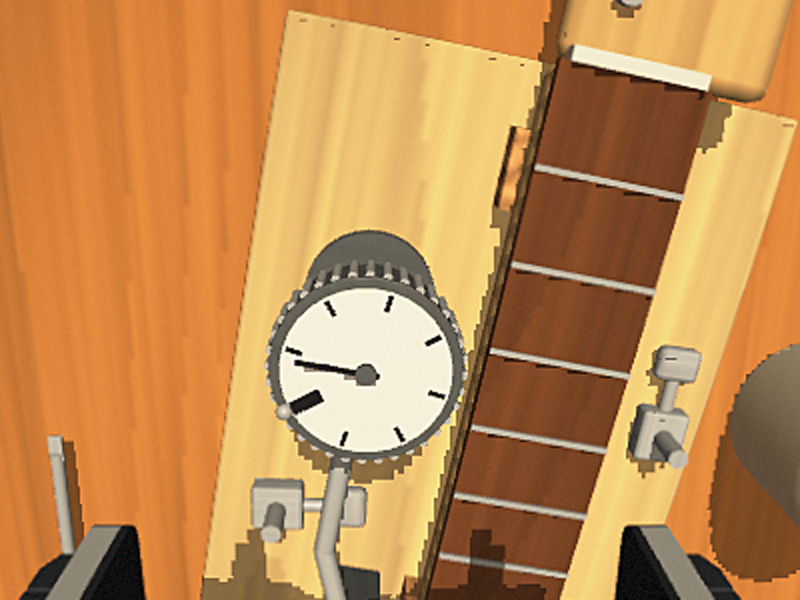

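Dial pivot at crop (366,372), pointer tip (296,363), zero bar (307,402); fingers will clear the tuner and arm.

```bash
python3 - <<'E'
from h import *
c=cam('wrist')
f=lambda u,v,z:pix2w(c,(u/2+120,v/2+60),z)
D=f(366,371,112);Z=f(307,402,112);P=f(296,363,114);p0=f(366,375,114)
a=lambda p,q:np.arctan2(*(p-q)[1::-1])
print(D,p0,(a(P,p0)-np.pi),((a(Z,D)-a(P,p0))%6.283), 'zero vs yaw', (a(Z,D)%6.283)-np.pi, np.linalg.norm(Z-D),np.linalg.norm(P-p0))
B=np.array([593.9,-32.07]);d=D[:2]-B;print(np.linalg.norm(d),np.arctan2(d[1],d[0])-np.arctan2(140,-70))
E
```

```text
[551.10951088 114.43422893 112.        ] [551.13300563 113.90142623 114.        ] -0.18175675719536288 0.686837229012573 zero vs yaw 0.5050804718172102 20.119337275310173 20.625166036946414
152.62540762759636 -0.1794755453005843
```

move_arm:
  motion:
    - {"tx": 0, "ty": -0.06, "tz": 0.4, "wx": 0, "wy": 0, "wz": 0, "jaw": 1}
    - {"tx": 0, "ty": 0, "tz": 0.4, "wx": 0, "wy": 0, "wz": 0, "jaw": 1}
    - {"tx": 0, "ty": 0, "tz": 0.4, "wx": 0, "wy": 0, "wz": 0, "jaw": 1}
    - {"tx": 0, "ty": 0, "tz": 0.4, "wx": 0, "wy": 0, "wz": 0, "jaw": 1}
    - {"tx": 0, "ty": 0, "tz": 0.4, "wx": 0, "wy": 0, "wz": 0, "jaw": 1}
    - {"tx": 0, "ty": 0, "tz": 0.4, "wx": 0, "wy": 0, "wz": 0, "jaw": 1}
    - {"tx": 0, "ty": 0, "tz": 0.4, "wx": 0, "wy": 0, "wz": 0, "jaw": 1}
    - {"tx": 0, "ty": 0, "tz": 0.2, "wx": 0, "wy": 0, "wz": 0, "jaw": 1}
    - {"tx": 0, "ty": 0, "tz": 0, "wx": 0, "wy": 0, "wz": 0, "jaw": 1}
    - {"tx": 0, "ty": 0, "tz": 0, "wx": 0, "wy": 0, "wz": 0, "jaw": 1}

```text
t: 2.15
ee_pos: [551.1, 115.0, 83.1]
eef_rot: [0.0, 0.707, 0.707, 0.0]
contact_force: [-0.0, -0.5, 1.1]
grip_width: 1.0
gripper_force: 0.0
```

move_arm:
  motion:
    - {"tx": 0, "ty": 0, "tz": 0, "wx": 0, "wy": 0, "wz": 0, "jaw": -1}
    - {"tx": 0, "ty": 0, "tz": 0, "wx": 0, "wy": 0, "wz": 0, "jaw": -1}
    - {"tx": 0, "ty": 0, "tz": 0, "wx": 0, "wy": 0, "wz": 0, "jaw": -1}
    - {"tx": 0, "ty": 0, "tz": 0, "wx": 0, "wy": 0, "wz": 0, "jaw": -1}
    - {"tx": 0, "ty": 0, "tz": 0, "wx": 0, "wy": 0, "wz": 0, "jaw": -1}
    - {"tx": 0, "ty": 0, "tz": 0, "wx": 0, "wy": 0, "wz": 0, "jaw": -1}

```text
t: 2.75
ee_pos: [549.5, 115.3, 83.4]
eef_rot: [-0.001, 0.707, 0.707, -0.001]
contact_force: [-10.3, -1.3, 11.1]
grip_width: 0.662
gripper_force: 62.9
```

move_arm:
  motion:
    - {"tx": 0, "ty": -0.04, "tz": 0, "wx": 0, "wy": 0, "wz": 0.3, "jaw": -1}
    - {"tx": 0, "ty": 0, "tz": 0, "wx": 0, "wy": 0, "wz": 0.5, "jaw": -1}
    - {"tx": 0, "ty": 0, "tz": 0, "wx": 0, "wy": 0, "wz": 0.5, "jaw": -1}
    - {"tx": 0, "ty": 0, "tz": 0, "wx": 0, "wy": 0, "wz": 0.5, "jaw": -1}
    - {"tx": 0, "ty": 0, "tz": 0, "wx": 0, "wy": 0, "wz": 0.5, "jaw": -1}
    - {"tx": 0, "ty": 0, "tz": 0, "wx": 0, "wy": 0, "wz": 0.5, "jaw": -1}
    - {"tx": 0, "ty": 0, "tz": 0, "wx": 0, "wy": 0, "wz": 0.5, "jaw": -1}
    - {"tx": 0, "ty": 0, "tz": 0, "wx": 0, "wy": 0, "wz": 0.5, "jaw": -1}
    - {"tx": 0, "ty": 0, "tz": 0, "wx": 0, "wy": 0, "wz": 0.5, "jaw": -1}
    - {"tx": 0, "ty": 0, "tz": 0, "wx": 0, "wy": 0, "wz": 0.5, "jaw": -1}
    - {"tx": 0, "ty": 0, "tz": 0, "wx": 0, "wy": 0, "wz": 0.5, "jaw": -1}
    - {"tx": 0, "ty": 0, "tz": 0, "wx": 0, "wy": 0, "wz": 0.5, "jaw": -1}
    - {"tx": 0, "ty": 0, "tz": 0, "wx": 0, "wy": 0, "wz": 0.5, "jaw": -1}
    - {"tx": 0, "ty": 0, "tz": 0, "wx": 0, "wy": 0, "wz": 0.5, "jaw": -1}
    - {"tx": 0, "ty": 0, "tz": 0, "wx": 0, "wy": 0, "wz": 0.5, "jaw": -1}
    - {"tx": 0, "ty": 0, "tz": 0, "wx": 0, "wy": 0, "wz": 0.5, "jaw": -1}
    - {"tx": 0, "ty": 0, "tz": 0, "wx": 0, "wy": 0, "wz": 0, "jaw": -1}
    - {"tx": 0, "ty": 0, "tz": 0, "wx": 0, "wy": 0, "wz": 0, "jaw": -1}

```text
t: 4.55
ee_pos: [549.6, 115.3, 83.5]
eef_rot: [0.0, 0.902, 0.431, 0.001]
contact_force: [-0.0, -0.5, 6.8]
grip_width: 0.662
gripper_force: 64.0
```

```bash
python3 - <<'E'
from h import *
c=shot('wrist','w4',(160,120,480,420),2)
o=manip.get_obs();print(o['ee_pos'],o['eef_rot'],o['ft_torque'],R.from_quat(np.roll(o['eef_rot'],-1)).as_matrix()[:,1])
E
```

```text
[549.55536874 115.33910312  83.4781963 ] [1.47321692e-04 9.02391584e-01 4.30916325e-01 7.26595874e-04] [-0.08498292  0.31904227 -0.05359555] [ 0.77771032 -0.6286222   0.00089209]
```

View pics/w4.png

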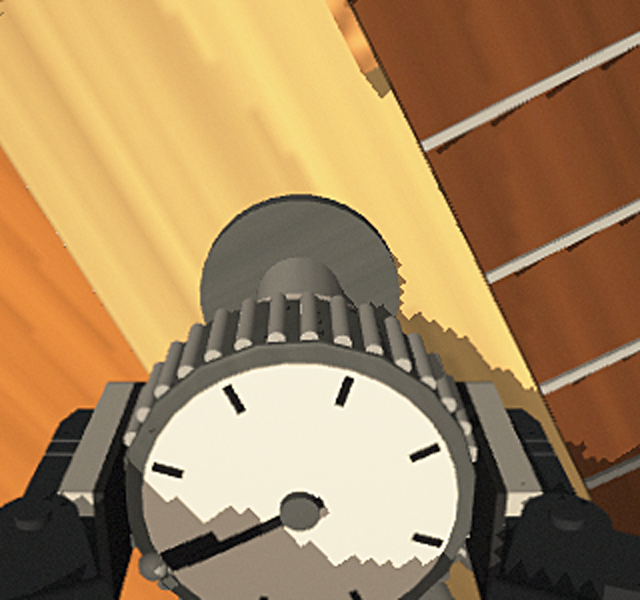

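The pointer now lies over the zero bar: pivot (300,512), bar (190,552), opposite tick (425,452). Numeric check before releasing.

```bash
python3 - <<'E'
from h import *
c=cam('wrist')
f=lambda u,v,z:pix2w(c,(u/2+160,v/2+120),z)
Z=f(190,552,112);O=f(425,452,112);d=Z-O;print((Z+O)/2,np.linalg.norm(d),np.arctan2(d[1],d[0])%6.283-np.pi)
p=f(300,512,114);q=f(222,543,114);d=q-p;print(p,np.arctan2(d[1],d[0])%6.283-np.pi)
E
```

```text
[551.50907674 113.7548686  112.        ] 42.42582923293107 -0.20833912626398154
[550.87924581 114.13065687 114.        ] -0.2306177670672147
```

move_arm:
  motion:
    - {"tx": 0, "ty": 0, "tz": 0, "wx": 0, "wy": 0, "wz": 0, "jaw": 1}
    - {"tx": 0, "ty": 0, "tz": 0, "wx": 0, "wy": 0, "wz": 0, "jaw": 1}
    - {"tx": 0, "ty": 0, "tz": 0, "wx": 0, "wy": 0, "wz": 0, "jaw": 1}
    - {"tx": 0, "ty": 0, "tz": 0, "wx": 0, "wy": 0, "wz": 0, "jaw": 1}
    - {"tx": 0, "ty": 0, "tz": 0, "wx": 0, "wy": 0, "wz": 0, "jaw": 1}
    - {"tx": 0, "ty": 0, "tz": -0.2, "wx": 0, "wy": 0, "wz": 0, "jaw": 1}
    - {"tx": 0, "ty": 0, "tz": -0.4, "wx": 0, "wy": 0, "wz": 0, "jaw": 1}
    - {"tx": 0, "ty": 0, "tz": -0.4, "wx": 0, "wy": 0, "wz": 0, "jaw": 1}
    - {"tx": 0, "ty": 0, "tz": -0.4, "wx": 0, "wy": 0, "wz": 0, "jaw": 1}
    - {"tx": 0, "ty": 0, "tz": -0.4, "wx": 0, "wy": 0, "wz": -0.8, "jaw": 1}
    - {"tx": 0, "ty": 0, "tz": -0.4, "wx": 0, "wy": 0, "wz": -1, "jaw": 1}
    - {"tx": 0, "ty": 0, "tz": -0.4, "wx": 0, "wy": 0, "wz": -1, "jaw": 1}
    - {"tx": 0, "ty": 0, "tz": -0.4, "wx": 0, "wy": 0, "wz": -1, "jaw": 1}
    - {"tx": 0, "ty": 0, "tz": -0.2, "wx": 0, "wy": 0, "wz": -1, "jaw": 1}
    - {"tx": 0, "ty": 0, "tz": 0, "wx": 0, "wy": 0, "wz": -1, "jaw": 1}
    - {"tx": 0, "ty": 0, "tz": 0, "wx": 0, "wy": 0, "wz": 0, "jaw": 1}

```text
t: 6.2
ee_pos: [549.2, 115.2, 211.4]
eef_rot: [0.0, 0.766, 0.643, 0.0]
contact_force: [-0.8, 0.6, -0.1]
grip_width: 1.004
gripper_force: 0.0
```

```bash
python3 - <<'E'
from h import *
c=shot('wrist','w5',(120,60,520,360),2)
o=manip.get_obs();print(o['ee_pos'],o['t'])
E
```

```text
[549.04146718 115.16482724 211.0164714 ] 6.25
```

View pics/w5.png

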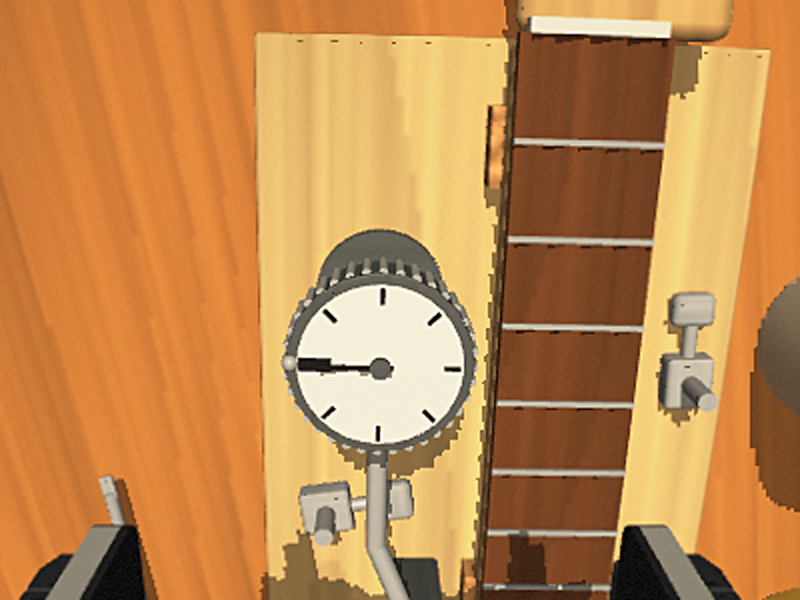

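Bar, bead and pointer are aligned (bar (315,365), pivot (380,369)). Gauge zeroed. Now over to the button with the fingers shut.

move_arm:
  motion:
    - {"tx": -0.385, "ty": 0.197, "tz": 0, "wx": 0, "wy": 0, "wz": 0, "jaw": -1}
    - {"tx": -0.385, "ty": 0.197, "tz": 0, "wx": 0, "wy": 0, "wz": 0, "jaw": -1}
    - {"tx": -0.385, "ty": 0.197, "tz": 0, "wx": 0, "wy": 0, "wz": 0, "jaw": -1}
    - {"tx": -0.385, "ty": 0.197, "tz": 0, "wx": 0, "wy": 0, "wz": 0, "jaw": -1}
    - {"tx": -0.385, "ty": 0.197, "tz": 0, "wx": 0, "wy": 0, "wz": 0, "jaw": -1}
    - {"tx": -0.385, "ty": 0.197, "tz": 0, "wx": 0, "wy": 0, "wz": 0, "jaw": -1}
    - {"tx": -0.385, "ty": 0.197, "tz": 0, "wx": 0, "wy": 0, "wz": 0, "jaw": -1}
    - {"tx": -0.385, "ty": 0.197, "tz": 0, "wx": 0, "wy": 0, "wz": 0, "jaw": -1}
    - {"tx": -0.385, "ty": 0.197, "tz": 0, "wx": 0, "wy": 0, "wz": 0, "jaw": -1}
    - {"tx": 0, "ty": 0, "tz": 0.3, "wx": 0, "wy": 0, "wz": 0, "jaw": -1}
    - {"tx": 0, "ty": 0, "tz": 0.3, "wx": 0, "wy": 0, "wz": 0, "jaw": -1}
    - {"tx": 0, "ty": 0, "tz": 0.3, "wx": 0, "wy": 0, "wz": 0, "jaw": -1}
    - {"tx": 0, "ty": 0, "tz": 0.2, "wx": 0, "wy": 0, "wz": 0, "jaw": -1}
    - {"tx": 0, "ty": 0, "tz": 0, "wx": 0, "wy": 0, "wz": 0, "jaw": -1}
    - {"tx": 0, "ty": 0, "tz": 0, "wx": 0, "wy": 0, "wz": 0, "jaw": -1}
    - {"tx": 0, "ty": 0, "tz": 0, "wx": 0, "wy": 0, "wz": 0, "jaw": -1}

```text
t: 7.85
ee_pos: [595.1, -33.4, 167.1]
eef_rot: [0.0, 0.766, 0.643, 0.0]
contact_force: [0.5, -0.2, 0.0]
grip_width: 0.001
gripper_force: 0.0
```

```bash
python3 - <<'E'
from h import *
c=shot('wrist','w6')
o=manip.get_obs();print(o['ee_pos'],o['t'],o['contact_force'],o['grip_width'])
E
```

```text
[595.15946724 -33.4823768  167.19280582] 7.9 [ 0.25283878 -0.39703974 -0.18786333] -0.0011849429045163317
```

View pics/w6.png

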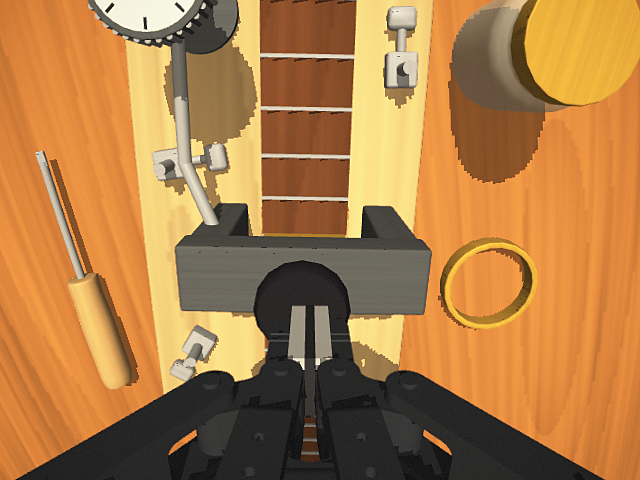

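Tips stand over the button's centre (~(302,308)). Descending gently to find contact by force.

move_arm:
  motion:
    - {"tx": 0, "ty": 0, "tz": 0.15, "wx": 0, "wy": 0, "wz": 0, "jaw": -1}
    - {"tx": 0, "ty": 0, "tz": 0.15, "wx": 0, "wy": 0, "wz": 0, "jaw": -1}
    - {"tx": 0, "ty": 0, "tz": 0.05, "wx": 0, "wy": 0, "wz": 0, "jaw": -1}
    - {"tx": 0, "ty": 0, "tz": 0.05, "wx": 0, "wy": 0, "wz": 0, "jaw": -1}
    - {"tx": 0, "ty": 0, "tz": 0.05, "wx": 0, "wy": 0, "wz": 0, "jaw": -1}
    - {"tx": 0, "ty": 0, "tz": 0, "wx": 0, "wy": 0, "wz": 0, "jaw": -1}
    - {"tx": 0, "ty": 0, "tz": 0, "wx": 0, "wy": 0, "wz": 0, "jaw": -1}
    - {"tx": 0, "ty": 0, "tz": 0, "wx": 0, "wy": 0, "wz": 0, "jaw": -1}

```text
t: 8.7
ee_pos: [594.5, -33.6, 149.0]
eef_rot: [-0.0, 0.766, 0.643, -0.0]
contact_force: [-4.5, 0.5, 6.3]
grip_width: 0.002
gripper_force: 3.3
```

move_arm:
  motion:
    - {"tx": 0, "ty": 0, "tz": 0.04, "wx": 0, "wy": 0, "wz": 0, "jaw": -1}
    - {"tx": 0, "ty": 0, "tz": 0.04, "wx": 0, "wy": 0, "wz": 0, "jaw": -1}
    - {"tx": 0, "ty": 0, "tz": 0.04, "wx": 0, "wy": 0, "wz": 0, "jaw": -1}
    - {"tx": 0, "ty": 0, "tz": 0, "wx": 0, "wy": 0, "wz": 0, "jaw": -1}
    - {"tx": 0, "ty": 0, "tz": 0, "wx": 0, "wy": 0, "wz": 0, "jaw": -1}
    - {"tx": 0, "ty": 0, "tz": 0, "wx": 0, "wy": 0, "wz": 0, "jaw": -1}

```text
t: 9.3
ee_pos: [594.6, -33.6, 144.8]
eef_rot: [-0.0, 0.766, 0.643, 0.0]
contact_force: [-7.4, 0.8, 10.5]
grip_width: 0.0
gripper_force: 5.4
```

```bash
python3 - <<'E'
from h import *
c=shot('wrist','w7',(70,0,250,60),4)
o=manip.get_obs();print(o['ee_pos'],o['t'],o['contact_force'])
im=cv2.imread('pics/w7.png')
K=cam('scene');shot('scene','s7',(340,230,420,290),6)
a=cv2.imread('pics/s7.png');a=cv2.copyMakeBorder(a[:,:],0,0,0,im.shape[1]-a.shape[1]);cv2.imwrite('pics/c7.png',np.vstack([im,a])[:600])
E
```

```text
[594.56869554 -33.59102405 144.75348862] 9.35 [-6.54781108 -0.1058541  11.4441002 ]Traceback (most recent call last):
  File "<stdin>", line 6, in <module>
cv2.error: OpenCV(4.12.0) :-1: error: (-5:Bad argument) in function 'copyMakeBorder'
> Overload resolution failed:
>  - copyMakeBorder() missing required argument 'borderType' (pos 6)
>  - copyMakeBorder() missing required argument 'borderType' (pos 6)
```

```bash
python3 - <<'E'
import cv2,numpy as np
im=cv2.imread('pics/w7.png')
a=cv2.copyMakeBorder(cv2.imread('pics/s7.png'),0,0,0,im.shape[1]-480,cv2.BORDER_CONSTANT);cv2.imwrite('pics/c7.png',np.vstack([im,a])[:600])
E
```

```text
(no output)
```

View pics/c7.png

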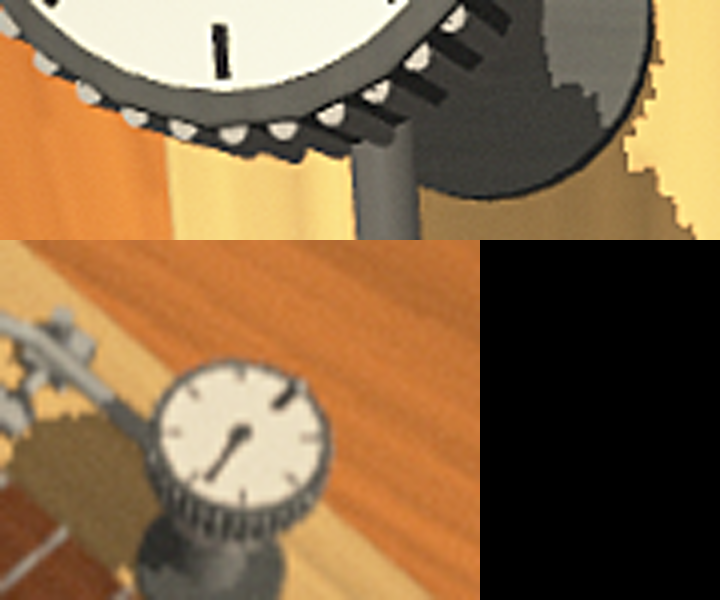

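The pointer tip (208,480) is about 10–15° short of the tick opposite zero (195,480), so travel is about 7.4 mm. Pushing 0.6 mm more, then holding.

move_arm:
  motion:
    - {"tx": 0, "ty": 0, "tz": 0.015, "wx": 0, "wy": 0, "wz": 0, "jaw": -1}
    - {"tx": 0, "ty": 0, "tz": 0, "wx": 0, "wy": 0, "wz": 0, "jaw": -1}
    - {"tx": 0, "ty": 0, "tz": 0, "wx": 0, "wy": 0, "wz": 0, "jaw": -1}
    - {"tx": 0, "ty": 0, "tz": 0, "wx": 0, "wy": 0, "wz": 0, "jaw": -1}
    - {"tx": 0, "ty": 0, "tz": 0, "wx": 0, "wy": 0, "wz": 0, "jaw": -1}
    - {"tx": 0, "ty": 0, "tz": 0, "wx": 0, "wy": 0, "wz": 0, "jaw": -1}

```text
t: 10.0
ee_pos: [594.6, -33.6, 144.2]
eef_rot: [-0.0, 0.766, 0.643, -0.0]
contact_force: [-6.7, 0.1, 10.9]
grip_width: -0.003
gripper_force: 5.7
```

```bash
python3 - <<'E'
from h import *
shot('scene','s8',(355,240,405,290),12);print(manip.get_obs()['ee_pos'],manip.get_obs()['contact_force'])
E
```

```text
[594.59527573 -33.59363485 144.25748746] [-6.89904173  0.52422114 10.80072423]
```

View pics/s8.png

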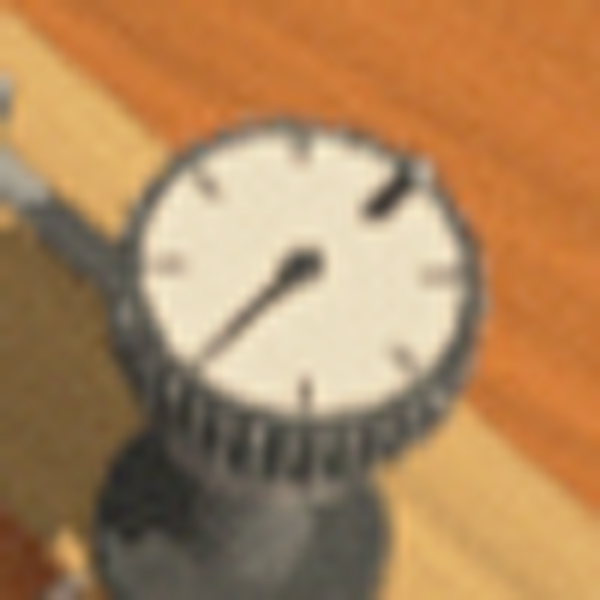

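The pointer (tip (195,368)) covers the tick opposite zero. Holding for two seconds.

move_arm:
  motion:
    - {"tx": 0, "ty": 0, "tz": 0, "wx": 0, "wy": 0, "wz": 0, "jaw": -1}
    - {"tx": 0, "ty": 0, "tz": 0, "wx": 0, "wy": 0, "wz": 0, "jaw": -1}
    - {"tx": 0, "ty": 0, "tz": 0, "wx": 0, "wy": 0, "wz": 0, "jaw": -1}
    - {"tx": 0, "ty": 0, "tz": 0, "wx": 0, "wy": 0, "wz": 0, "jaw": -1}
    - {"tx": 0, "ty": 0, "tz": 0, "wx": 0, "wy": 0, "wz": 0, "jaw": -1}
    - {"tx": 0, "ty": 0, "tz": 0, "wx": 0, "wy": 0, "wz": 0, "jaw": -1}
    - {"tx": 0, "ty": 0, "tz": 0, "wx": 0, "wy": 0, "wz": 0, "jaw": -1}
    - {"tx": 0, "ty": 0, "tz": 0, "wx": 0, "wy": 0, "wz": 0, "jaw": -1}
    - {"tx": 0, "ty": 0, "tz": 0, "wx": 0, "wy": 0, "wz": 0, "jaw": -1}
    - {"tx": 0, "ty": 0, "tz": 0, "wx": 0, "wy": 0, "wz": 0, "jaw": -1}
    - {"tx": 0, "ty": 0, "tz": 0, "wx": 0, "wy": 0, "wz": 0, "jaw": -1}
    - {"tx": 0, "ty": 0, "tz": 0, "wx": 0, "wy": 0, "wz": 0, "jaw": -1}
    - {"tx": 0, "ty": 0, "tz": 0, "wx": 0, "wy": 0, "wz": 0, "jaw": -1}
    - {"tx": 0, "ty": 0, "tz": 0, "wx": 0, "wy": 0, "wz": 0, "jaw": -1}
    - {"tx": 0, "ty": 0, "tz": 0, "wx": 0, "wy": 0, "wz": 0, "jaw": -1}
    - {"tx": 0, "ty": 0, "tz": 0, "wx": 0, "wy": 0, "wz": 0, "jaw": -1}
    - {"tx": 0, "ty": 0, "tz": 0, "wx": 0, "wy": 0, "wz": 0, "jaw": -1}
    - {"tx": 0, "ty": 0, "tz": 0, "wx": 0, "wy": 0, "wz": 0, "jaw": -1}
    - {"tx": 0, "ty": 0, "tz": 0, "wx": 0, "wy": 0, "wz": 0, "jaw": -1}
    - {"tx": 0, "ty": 0, "tz": 0, "wx": 0, "wy": 0, "wz": 0, "jaw": -1}

```text
t: 12.05
ee_pos: [594.6, -33.6, 144.2]
eef_rot: [-0.0, 0.766, 0.643, 0.0]
contact_force: [-6.6, 1.2, 12.3]
grip_width: 0.001
gripper_force: 5.7
```

```bash
python3 -c "
from plant import manip
o=manip.get_obs();print(o['ee_pos'],o['contact_force'],o['t']);print(manip.close_job())"
```

```text
[594.57071724 -33.62427751 144.22133762] [-6.62589216  1.18647226 12.25794623] 12.05
the job is handed in; nothing more can be done
None
```

I zeroed the gauge, then pushed the button down about 8 mm (pointer opposite the zero mark), held it there over two seconds at about 12 N, and handed the job in at 12 s still holding; no verdict was returned.

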